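# Fit and lock the forming block in the work board

### The arm

A 6-joint arm with a two-finger parallel gripper is mounted at the origin on the work surface. World frame = base frame: x ahead of the robot, y to its left, z up, the work surface at z = 0. Lengths are in m, angles in rad, forces in N, time in s.
With the tool pointing down it reaches from about 0.325 to 0.9 m from the base axis. Payload 6.1 kg.
Tool frame: the origin (TCP) lies at the very end of the fingers, on their centre line; the grasp point (between the pads) lies 19 mm behind it; z points along the fingers, y is the line along which they close (so a half turn about z gives the same grasp; the last joint's range is limited). The gripper opens to 85 mm and grips with 20 to 120 N. Pads are 22 mm wide; open, the fingers measure 114 mm over their backs; the gripper's body (76 mm by 85 mm) begins 54 mm behind the grasp point. The pads swing forward as they close: fully open they stand 13 mm farther back than shut.
Start: joints at [1.079, 0.22, 1.526, -0, 1.395, -0.126], TCP at [0.224, 0.584, 0.211] pointing down, gripper open.
Joint ranges: [-2.98, 2.98], [-0.91, 2.08], [0.09, 2.57], [-1.24, 4.39], [0.2, 2.65], [-2.68, 2.68]. Speed limits (rad/s): [2.57, 2.57, 3.01, 3.14, 3.14, 3.14].

### API

Orientations are given as a rotation vector (axis times angle).
In Python, from station import ctrl, eyes, job gives the robot as it stands.
- The arm moves only by the shell command python3 -m creep 'ROWS' [OPENING] [FORCE]. ROWS is JSON, a list of rows, each an object with "offset": the shift along the world's x, y, z as a fraction of full scale, a list of three; "yaw": the turn about the world's z as a fraction of full scale. A call has 1 to 8 rows; each row shifts and turns the commanded pose from where the row before left it; what a row does not reach is not made up. Full scale, the value 1, is 200 mm for a shift and pi rad for a turn. A row lasts 1/10 s, in which the tool goes at most 50 mm and 8.59 degrees, less where a joint would pass 70% of its speed; a pose out of reach is approached as far as the arm can. A call with a number of a shift or a turn outside -1 to 1 is refused whole. A call with a gripper value outside its range is refused whole. OPENING is the opening, from -1 (shut) to 1 (fully open), set as the call begins (- or left out, the last holds). The fingers move at their own pace and stop on an object; FORCE is the grip in N (left out, the last holds). Time passes only in rows, so rows that do not move let the fingers close. It gives the time, the measured TCP pose, the force, the opening and the grip force at its end, in the units of the state.
- ctrl.read_state(): the state, without advancing time (a new reading comes with each control period).
- eyes.get_image(name): name is "scene" or "top" or "wrist"; returns (picture, depth): 480x640x3 uint8, red, green, blue; 480x640 float32, m along the optical axis (not along the pixel's ray), 0 where there is no reading.
- eyes.get_calibration(name): a dict with "fx", "fy", "cx", "cy" (pixels), "rvec" (rotation vector, rad) and "tvec" (3), from world to camera coordinates, as OpenCV has them; the wrist camera has in their place "mount" (4x4, takes a point from camera to tool coordinates, whose origin is the TCP and whose axes are the flange's). Camera axes: x right, y down, z forward; pixel columns grow to the right and rows downward; lengths in m; the calibration is good to about 2 mm. A picture is of the moment at which its call begins: read the wrist's pose just before it. get_calibration takes no time and is no camera call.
- job.hand_in(): hands the job in; it is judged then, once.
Trained networks look in the newest picture that a camera, given by its name, has taken for a name from the list of things; names that differ only in an ending like _2 or _b are one class to them, and where a whole thing is asked for, a point or a joint stands for the part that bears it (a point fixed in the world has none). Each returns a list of dicts, best first, with "p" (0 to 1); they miss things now and then, are a little off and sometimes report something else, mostly with a low value. They report only what shows in the picture. A call takes as long as a camera call. They do not tell look-alikes from the thing itself.
- eyes.find_in(camera, name): "point" ([x, y, z] in m, in world coordinates, good to about 4 mm: the middle of the surface that is visible of it).
- eyes.tip_of(camera, name): "point" ([x, y, z] in m, in world coordinates, good to about 4 mm: a listed point, or the origin of a listed thing).
The state is a dict: "time": time; "q": joint angles; "qd": joint speeds; "joint_torque": joint torques, N m; "ee_pos": TCP position; "eef_rot": TCP orientation; "ft_force": force on the tool from outside, world axes, zero at the start; "ft_torque": the same for the moment, N m; "opening": finger opening in m; "gripper_force": force on a finger pad.
Only numpy, scipy, OpenCV 4.12 (cv2) and the standard library are available. Lean on these libraries where they do the work, as an engineer would, in place of code of your own. Each camera call takes 0.05 s, during which the arm holds its last target. There are 200 camera calls.

### The job

Fit the forming block (the wooden block with a row of four round hollows on top) into the long recess of the work board, hollows up, and press it fully home against its stiff pad until its top is flush with the board. Then slide the board's steel keeper by its knob all the way over the end of the block to lock it in. Leave the plain block, the spool and the iron where they lie.

Things in the scene. Friction and masses are not known exactly. Their poses are not given: they have to be found in the camera images.
- work_board: Pale wooden board fixed to the table, 170 (x) by 300 (y) by 46 mm thick; origin at the centre of its underside. A fence 14 mm wide stands 18 mm above its top along the far (+x) edge. Its through recess, 56 (x) by 126 mm (y), centred at x -15, y -20 mm, has a mouth chamfered 4 mm and gives the block 3 mm to spare on each side.
- seat (a point): Centre of the recess at the level of the board's top (46 mm above the table); axes as the board's, recess long in y. In the recess lies a cork pad held by friction: raised, it is 22 mm below this point, so a block set on it stands 14 mm proud; pushed with about 8 N it sinks 14 mm to a stop, where the block is flush, and stays there.
- form_block: Forming block of pale wood, 120 (x) by 50 (y) by 36 mm high, about 0.17 kg, four round hollows 23 mm wide in a row along its flat top. Origin at the centre of its underside. It fits either way round. When home its origin is 36 mm below seat, its x axis along the board's y.
- keeper (a joint): Travel of the keeper in m: 0 is fully back (clear of the recess by 12 mm), 0.040 fully in, its end covering 25 mm of the seated block's top. It slides towards the board's -y with about 2 N and stays where it is left. It clears a flush block by 3.5 mm and bumps into one that stands proud.
- keeper_knob (a point): Middle of the keeper's upright wooden knob, 22 (board x) by 20 (y) by 34 mm high, in line with the recess off its +y end; 28.5 mm above the board's top. It moves with the keeper, a flat steel bar 25 mm wide, 90 mm long (y), 8 mm thick, centred under the knob between two fixed steel guides 16 mm high, 43 mm apart over their outer faces.
- plain_block: Plain block of the same wood without hollows, 160 mm (its x) by 50 mm by 26 mm high; too long for the recess. To be left alone. Origin at the centre of its underside.
- spool: Small wooden spool standing upright, 40 mm across, 42 mm high. To be left alone. Origin at the centre of its underside.
- iron: Hand iron lying flat: wooden handle 26 mm thick, steel shaft with a ball tip, 221 mm long along its x. To be left alone. Origin on the table near the middle of its length.
Mind the look-alikes: they are no part of the job. Leave any green or turquoise look-alike of the form_block alone.

How it is judged:
On the way:
1. the forming block is pressed home in the recess, flush with the board (horizontal distance between form_block and seat below 0.007 m and z of form_block in the frame of seat between -0.0395 and -0.0335 m and angle between form_block's own z axis and vertical below 0.06 rad), for 0.2 s.
At the end, for the whole second after the job is handed in: The forming block sits in the recess, hollows up and level (within 0.06 rad), its centre within 7 mm of the recess's centre and its top flush with the board within 2.5 mm above (3.5 mm below), at rest, and the keeper is in by at least 33 of its 40 mm (all of step 1 and linear speed of form_block below 0.01 m/s and value of joint keeper above 0.033 m); the robot touches nothing.
It fails at once if the plain block is shifted by more than 30 mm (distance of plain_block from where it was at the start of the episode above 0.03 m).
It fails at once if the spool is shifted by more than 30 mm (distance of spool from where it was at the start of the episode above 0.03 m).
It fails at once if the iron is shifted by more than 30 mm (distance of iron from where it was at the start of the episode above 0.03 m).
It also fails if it takes over 58 s, if anything falls off the work surface, if the arm or the gripper's body presses on something with over 40 N, if the wrist force passes 120 N, or if a joint passes its speed limit or range.

## Working session

There is one attempt and no reset: what is moved stays moved. The work goes in short steps, Python scripts to look and compute and a shell command to move; the robot and the scene stay as the last step left them, time stands still between calls to the robot, and variables do not carry over. Pictures are saved under pics/ and viewed, at most 10 in all, crops included, and the job is handed in when it is done.

```bash
mkdir -p pics; cat > h.py <<'E'
import numpy as np,cv2
from station import ctrl,eyes,job
def world(cam,d):
    c=eyes.get_calibration(cam);R=cv2.Rodrigues(np.array(c['rvec'],float))[0];t=np.array(c['tvec'],float).ravel()
    v,u=np.mgrid[:480,:640]
    P=np.stack([(u-c['cx'])/c['fx']*d,(v-c['cy'])/c['fy']*d,d],-1)
    return (P-t)@R
def save(n,im): cv2.imwrite('pics/'+n,im[:,:,::-1])
E
python3 - <<'E'
from h import *
im,d=eyes.get_image('top');save('top1.png',im);np.savez('top1.npz',im=im,d=d,W=world('top',d))
for n in ['form_block','work_board','keeper_knob','seat','plain_block','spool','iron']:
    for r in eyes.tip_of('top',n)[:4]: print(n,r['p'],np.round(r['point'],4))
s=ctrl.read_state();print(s['time'],s['ee_pos'],s['eef_rot'],s['opening'])
E
```

```text
form_block 0.89 [ 4.802e-01 -1.549e-01  1.000e-04]
form_block 0.82 [ 0.3325 -0.085  -0.0015]
form_block 0.82 [ 0.6336 -0.0678 -0.0014]
form_block 0.69 [ 0.2156 -0.2662  0.0005]
work_board 0.77 [ 0.5621  0.1911 -0.0014]
keeper_knob 0.83 [0.5674 0.2971 0.0739]
seat 0.66 [0.5448 0.1773 0.0435]
spool 0.58 [ 0.7569 -0.2224 -0.0022]
spool 0.54 [ 0.3497 -0.2472 -0.0026]
iron 0.89 [ 0.7602 -0.218  -0.0026]
iron 0.23 [0.5685 0.2961 0.0745]
0.4 [0.22351823 0.5835846  0.21086156] [-5.71338863e-01 -3.08909598e+00  3.28116985e-04] 0.08533604994737233
```

View pics/top1.png

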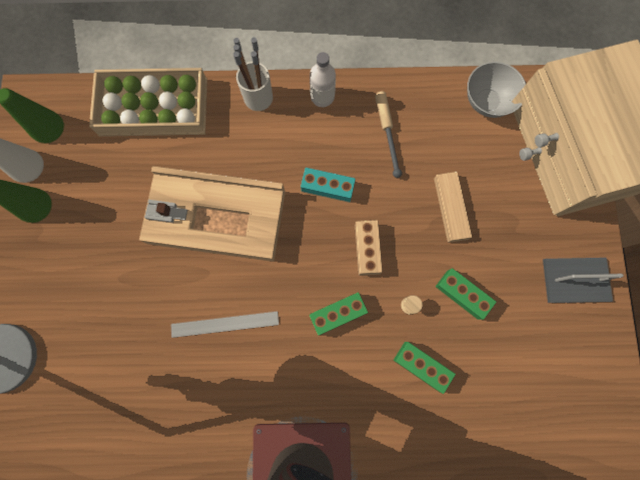

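The top view shows five blocks with four hollows: pale (368,247), turquoise (328,184) and green (338,314), (467,294) and (425,367). Only the pale one fits the description, since the plain block at (453,207) has no hollows. The board is at (213,215), with its keeper at (165,212). I'll confirm the pale block in a crop and measure it.

```bash
python3 - <<'E'
from h import *
z=np.load('top1.npz');im,W=z['im'],z['W']
save('crop1.png',np.hstack([cv2.resize(im[205:285,328:408],(400,400),interpolation=cv2.INTER_CUBIC),cv2.resize(im[165:265,135:235],(400,400),interpolation=cv2.INTER_CUBIC)]))
def rect(m,n):
    P=W[m][:,:2].astype(np.float32)*1000
    r=cv2.minAreaRect(P);print(n,m.sum(),'rect',np.round(r[0],1),np.round(r[1],1),round(r[2],2),'mean',P.mean(0).round(1),'z',np.median(W[m][:,2]).round(4))
Z=W[...,2]
def win(x0,x1,y0,y1,a,b):
    m=np.zeros(Z.shape,bool);m[y0:y1,x0:x1]=1;return m&(Z>a)&(Z<b)
rect(win(340,400,210,285,.028,.045),'block')
rect(win(130,295,160,265,.038,.053),'board top')
rect(win(130,295,160,265,.058,.075),'fence')
rect(win(188,255,195,245,.01,.032),'pad')
rect(win(140,190,190,230,.078,.105),'knob')
rect(win(140,200,190,230,.056,.066),'guides')
E
```

```text
block 1182 rect [ 479.8 -156.8] [120.8  50.4] 2.05 mean [ 478.1 -156.4] z 0.0369
board top 7117 rect [558.4 195.9] [301.7 164.9] 81.17 mean [554.7 187.8] z 0.0469
fence 1297 rect [586.1 190.9] [298.8 122.1] 81.35 mean [612.1 219.9] z 0.0639
pad 1240 rect [546.1 179.3] [124.1  54.3] 81.39 mean [546.8 180. ] z 0.0252
knob 114 rect [562.1 294.2] [19.5 22.2] 79.7 mean [560.7 293. ] z 0.0919
guides 501 rect [562.1 294.6] [90.4 43.5] 81.23 mean [561.3 297.9] z 0.06
```

View pics/crop1.png

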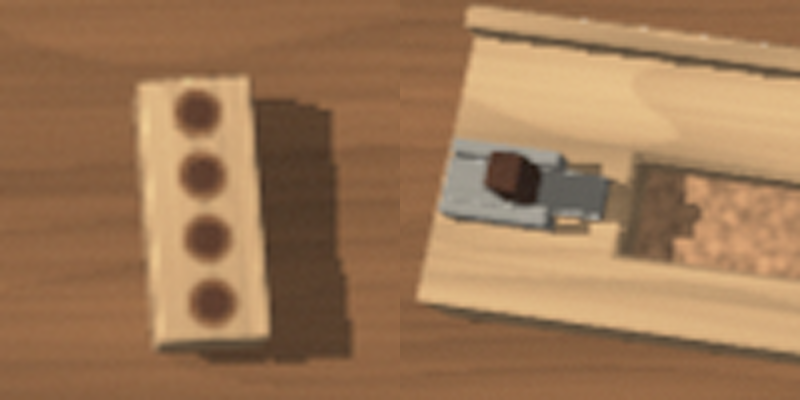

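The crop confirms it: the left half shows pale wood with four hollows, and the right half shows the keeper fully back, clear of the recess. Moving above the block now.

```bash
python3 -m creep '[{"offset":[0.08,-0.23,0],"yaw":0.0424},{"offset":[0.08,-0.23,0],"yaw":0.0424},{"offset":[0.08,-0.23,0],"yaw":0.0424},{"offset":[0.08,-0.23,0],"yaw":0},{"offset":[0.08,-0.23,0],"yaw":0},{"offset":[0.08,-0.23,0],"yaw":0},{"offset":[0.08,-0.23,0],"yaw":0},{"offset":[0.08,-0.23,0],"yaw":0}]' 1 40
python3 -m creep '[{"offset":[0.08,-0.23,0],"yaw":0},{"offset":[0.08,-0.23,0],"yaw":0},{"offset":[0.08,-0.23,0],"yaw":0},{"offset":[0.08,-0.23,0],"yaw":0},{"offset":[0.08,-0.23,0],"yaw":0},{"offset":[0.08,-0.23,0],"yaw":0},{"offset":[0.08,-0.23,0],"yaw":0},{"offset":[0,0,0],"yaw":0}]'
python3 -c "
from h import *
s=ctrl.read_state();print(s['ee_pos'],s['eef_rot'],s['q'],s['ft_force'])"
```

```text
time: 1.2
ee_pos: [0.3518, 0.214, 0.2113]
eef_rot: [-0.054, 3.14, 0.001]
ft_force: [1.1, 0.0, 0.5]
opening: 0.0854
gripper_force: 0.0
time: 2.0
ee_pos: [0.4646, -0.1116, 0.2112]
eef_rot: [-0.044, 3.141, -0.003]
ft_force: [-0.7, -0.4, -0.7]
opening: 0.0856
gripper_force: 0.0
[ 0.46462072 -0.11158086  0.21115392] [-0.0442411   3.14053196 -0.00341437] [-3.99665348e-01 -1.40259180e-01  1.89804513e+00 -1.72078762e-03
  1.38224868e+00 -1.99831287e+00] [-0.72530372 -0.3798104  -0.74915638]
```

```bash
cat >> h.py <<'E'
def wristW():
    s=ctrl.read_state();im,d=eyes.get_image('wrist');c=eyes.get_calibration('wrist')
    T=np.eye(4);T[:3,:3]=cv2.Rodrigues(np.array(s['eef_rot']))[0];T[:3,3]=s['ee_pos'];M=T@np.array(c['mount'])
    v,u=np.mgrid[:480,:640]
    P=np.stack([(u-c['cx'])/c['fx']*d,(v-c['cy'])/c['fy']*d,d],-1)
    W=P@M[:3,:3].T+M[:3,3];W[d==0]=np.nan
    return s,im,W
def rect(W,m,n):
    P=W[m][:,:2].astype(np.float32)*1000
    r=cv2.minAreaRect(P);print(n,m.sum(),'rect',np.round(r[0],1),np.round(r[1],1),round(r[2],2),'mean',P.mean(0).round(1),'z',np.median(W[m][:,2]).round(4))
def big(m):
    k,l,st,c=cv2.connectedComponentsWithStats(m.astype(np.uint8));i=1+np.argmax(st[1:,4]);return l==i
E
python3 - <<'E'
from h import *
s,im,W=wristW();save('w1.png',im);Z=W[...,2]
print(s['ee_pos'],s['eef_rot'])
rect(W,big((Z>.028)&(Z<.045)&(abs(W[...,0]-.48)<.09)&(abs(W[...,1]+.157)<.05)),'block')
E
```

```text
[ 0.46462072 -0.11158086  0.21115392] [-0.0442411   3.14053196 -0.00341437]
block 8066 rect [ 479.8 -155.2] [119.7  50.3] 2.12 mean [ 476.3 -155. ] z 0.0353
```

View pics/w1.png

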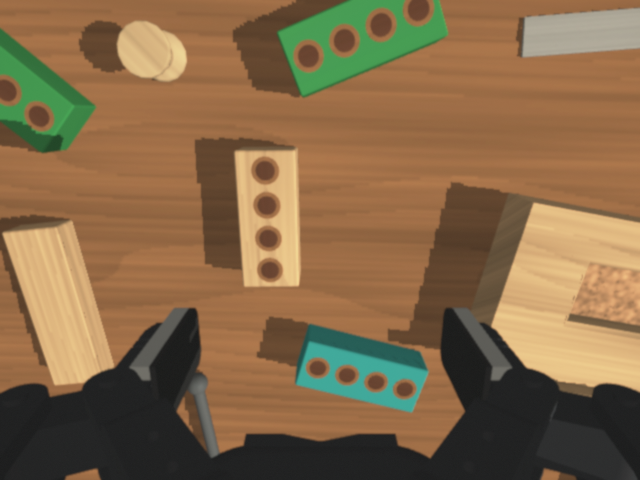

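The wrist view shows the pale block at (268,217), clear on both sides. The turquoise block at (360,370) is outside the finger paths.

```bash
python3 -m creep '[{"offset":[0.076,-0.22,0],"yaw":0.003},{"offset":[0,0,-0.2],"yaw":0},{"offset":[0,0,-0.2],"yaw":0},{"offset":[0,0,-0.2],"yaw":0},{"offset":[0,0,-0.2],"yaw":0},{"offset":[0,0,0],"yaw":0},{"offset":[0,0,0],"yaw":0}]'
```

```text
time: 2.75
ee_pos: [0.4784, -0.1492, 0.0513]
eef_rot: [0.07, -3.139, -0.001]
ft_force: [-0.3, -0.7, -0.1]
opening: 0.0849
gripper_force: 0.0
```

```bash
python3 -m creep '[{"offset":[0.007,-0.03,-0.05],"yaw":-0.0025},{"offset":[0,0,-0.106],"yaw":0},{"offset":[0,0,0],"yaw":0}]'
python3 -m creep '[{"offset":[0,0,0],"yaw":0},{"offset":[0,0,0],"yaw":0},{"offset":[0,0,0],"yaw":0},{"offset":[0,0,0],"yaw":0},{"offset":[0,0,0],"yaw":0},{"offset":[0,0,0],"yaw":0}]' -1 50
```

```text
time: 3.05
ee_pos: [0.48, -0.1564, 0.0196]
eef_rot: [0.055, -3.141, -0.0]
ft_force: [-0.7, 0.3, -0.2]
opening: 0.0853
gripper_force: 0.0
time: 3.65
ee_pos: [0.4802, -0.1564, 0.02]
eef_rot: [-0.056, 3.141, -0.0]
ft_force: [0.0, 0.4, -0.2]
opening: 0.0003
gripper_force: 0.0
```

The fingers shut on nothing, so I'll look before doing anything else.

```bash
python3 - <<'E'
from h import *
s,im,W=wristW();print(s['ee_pos'],s['opening'],s['gripper_force'],s['ft_force'])
im2,d=eyes.get_image('top');W2=world('top',d);Z=W2[...,2]
save('m1.png',np.vstack([cv2.resize(im,(400,300)),cv2.resize(im2[170:320,290:490],(400,300))]))
E
```

```text
[ 0.48023383 -0.15637313  0.01996563] 0.00033664077492663255 0.0 [ 0.0089691   0.44378583 -0.18166205]
```

View pics/m1.png

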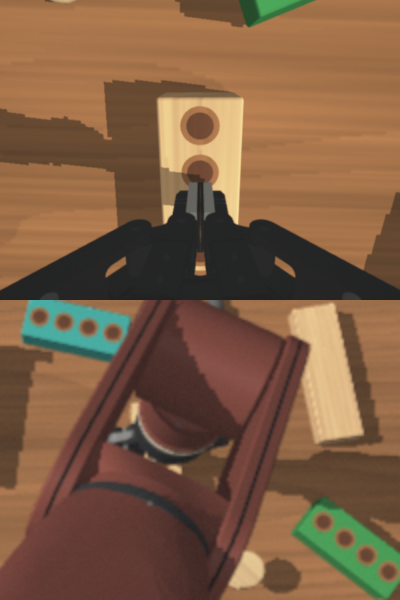

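The fingers are shut on or above the block's top, near wrist-image (200,185), even though the TCP reads z=0.020. I'll check the real fingertip height with the depth image.

```bash
python3 - <<'E'
from h import *
s,im,W=wristW();c=eyes.get_calibration('wrist');M=np.array(c['mount']);print(M.round(4))
K=np.array([[c['fx'],0,c['cx']],[0,c['fy'],c['cy']],[0,0,1]])
I=np.linalg.inv(M)
for z in (0,-.01,-.02,-.03):
    p=I@[0,0,z,1];q=K@p[:3];print('tool z',z,'pix',(q[:2]/q[2]).round(0),'depth',p[2].round(3))
for v in range(270,440,12): print(v,[tuple(W[v,u].round(3)) for u in (300,320,340)])
E
```

```text
[[ 6.000e-04 -9.573e-01 -2.890e-01  7.410e-02]
 [ 1.000e+00  3.000e-04  9.000e-04  8.000e-04]
 [-8.000e-04 -2.890e-01  9.573e-01 -1.623e-01]
 [ 0.000e+00  0.000e+00  0.000e+00  1.000e+00]]
tool z 0 pix [318. 293.] depth 0.177
tool z -0.01 pix [318. 303.] depth 0.167
tool z -0.02 pix [318. 315.] depth 0.158
tool z -0.03 pix [318. 328.] depth 0.148
270 [(np.float64(0.464), np.float64(-0.164), np.float64(0.036)), (np.float64(0.463), np.float64(-0.156), np.float64(0.036)), (np.float64(0.463), np.float64(-0.148), np.float64(0.036))]
282 [(np.float64(0.469), np.float64(-0.164), np.float64(0.036)), (np.float64(0.468), np.float64(-0.156), np.float64(0.037)), (np.float64(0.468), np.float64(-0.148), np.float64(0.036))]
294 [(np.float64(0.473), np.float64(-0.163), np.float64(0.037)), (np.float64(0.468), np.float64(-0.156), np.float64(0.046)), (np.float64(0.473), np.float64(-0.148), np.float64(0.035))]
306 [(np.float64(0.473), np.float64(-0.163), np.float64(0.048)), (np.float64(0.469), np.float64(-0.156), np.float64(0.056)), (np.float64(0.469), np.float64(-0.149), np.float64(0.055))]
318 [(np.fl
[... 1310 characters left out ...]
64(-0.16), np.float64(0.11)), (np.float64(0.49), np.float64(-0.155), np.float64(0.077)), (np.float64(0.465), np.float64(-0.152), np.float64(0.108))]
414 [(np.float64(0.468), np.float64(-0.16), np.float64(0.109)), (np.float64(0.529), np.float64(-0.154), np.float64(0.036)), (np.float64(0.468), np.float64(-0.152), np.float64(0.109))]
426 [(np.float64(0.469), np.float64(-0.16), np.float64(0.111)), (np.float64(0.536), np.float64(-0.153), np.float64(0.035)), (np.float64(0.471), np.float64(-0.152), np.float64(0.109))]
438 [(np.float64(0.47), np.float64(-0.16), np.float64(0.114)), (np.float64(0.576), np.float64(-0.152), np.float64(-0.001)), (np.float64(0.469), np.float64(-0.152), np.float64(0.114))]
```

The visible fingertips end near z≈0.038, about 18 mm above the reported TCP, so the fingers closed just over the block's top. I'll lift, open and go about 18 mm deeper.

```bash
python3 -m creep '[{"offset":[0,0,0.1],"yaw":0},{"offset":[0,0,0],"yaw":0},{"offset":[0,0,0],"yaw":0},{"offset":[0,0,0],"yaw":0},{"offset":[0,0,0],"yaw":0},{"offset":[0,0,0],"yaw":0}]' 1 50
python3 -m creep '[{"offset":[0,0,-0.1],"yaw":0},{"offset":[0,0,-0.05],"yaw":0},{"offset":[0,0,-0.04],"yaw":0},{"offset":[0,0,0],"yaw":0}]'
python3 -m creep '[{"offset":[0,0,0],"yaw":0},{"offset":[0,0,0],"yaw":0},{"offset":[0,0,0],"yaw":0},{"offset":[0,0,0],"yaw":0},{"offset":[0,0,0],"yaw":0}]' -1 50
```

```text
time: 4.4
ee_pos: [0.4797, -0.1561, 0.0392]
eef_rot: [0.056, -3.14, -0.001]
ft_force: [-0.3, -0.2, 0.2]
opening: 0.0846
gripper_force: 0.0
time: 4.8
ee_pos: [0.479, -0.1558, 0.0004]
eef_rot: [0.055, -3.139, -0.002]
ft_force: [-0.3, 0.2, -0.4]
opening: 0.0855
gripper_force: 0.0
time: 5.3
ee_pos: [0.481, -0.1568, 0.0028]
eef_rot: [-0.055, 3.139, -0.001]
ft_force: [-0.4, 0.2, 5.4]
opening: 0.0484
gripper_force: 52.6
```

```bash
python3 -m creep '[{"offset":[0,0,0.1],"yaw":0},{"offset":[0,0,0.2],"yaw":0},{"offset":[0,0,0.2],"yaw":0},{"offset":[0,0,0.2],"yaw":0},{"offset":[0,0,0],"yaw":0},{"offset":[0,0,0],"yaw":0}]'
python3 - <<'E'
from h import *
s,im,W=wristW();save('w2.png',im);np.savez('w2.npz',im=im,W=W)
print(s['ee_pos'],s['eef_rot'],s['q'],s['ft_force'])
Z=W[...,2];z0=s['ee_pos'][2]
for a in range(-30,60,5):
    m=(Z>z0+a/1000)&(Z<=z0+(a+5)/1000)&(abs(W[...,0]-s['ee_pos'][0])<.08)&(abs(W[...,1]-s['ee_pos'][1])<.035);print(a,m.sum(),end='; ')
m=(Z>z0+.02)&(Z<z0+.045)&(abs(W[...,1]-s['ee_pos'][1])<.03)
if m.any(): rect(W,big(m),'block top')
E
```

```text
time: 5.9
ee_pos: [0.4806, -0.1566, 0.1425]
eef_rot: [-0.055, 3.139, -0.002]
ft_force: [0.9, -0.5, -2.1]
opening: 0.0485
gripper_force: 52.5
[ 0.48061515 -0.15659584  0.14252659] [-5.54958016e-02  3.13925737e+00 -1.57192547e-03] [-4.71092333e-01 -7.45067463e-03  1.90607669e+00 -1.90739439e-05
  1.24086804e+00 -2.07723482e+00] [ 0.85534456 -0.50959    -2.10894305]
-30 0; -25 0; -20 0; -15 0; -10 0; -5 4; 0 125; 5 160; 10 207; 15 159; 20 233; 25 412; 30 39790; 35 682; 40 760; 45 849; 50 900; 55 1345; block top 41457 rect [ 473.7 -156.4] [107.6  60. ] 2.34 mean [ 466.7 -156.1] z 0.1751
```

View pics/w2.png

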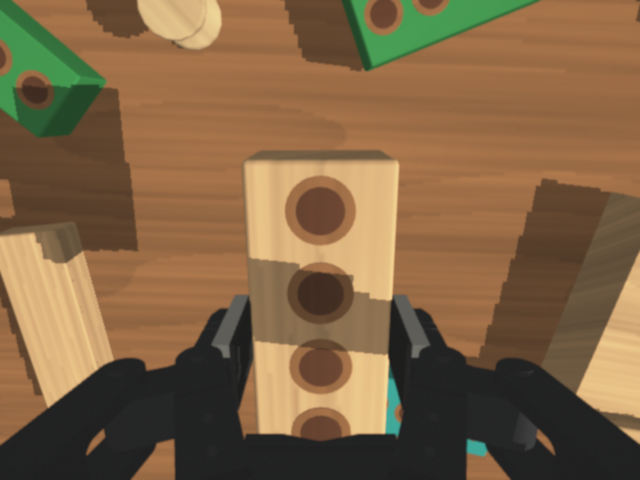

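The block is held level and centred between hollows 2 and 3. Its top at z=0.175 sits 32.6 mm above the TCP, so its bottom is about 3.5 mm below the TCP. Now I'll carry it to the recess, turning it by −100.9°.

```bash
python3 -m creep '[{"offset":[0.027,0.14,0],"yaw":-0.0467},{"offset":[0.027,0.14,0],"yaw":-0.0467},{"offset":[0.027,0.14,0],"yaw":-0.0467},{"offset":[0.027,0.14,0],"yaw":-0.0467},{"offset":[0.027,0.14,0],"yaw":-0.0467},{"offset":[0.027,0.14,0],"yaw":-0.0467}]'
python3 -m creep '[{"offset":[0.027,0.14,0],"yaw":-0.0467},{"offset":[0.027,0.14,0],"yaw":-0.0467},{"offset":[0.027,0.14,0],"yaw":-0.0467},{"offset":[0.027,0.14,0],"yaw":-0.0467},{"offset":[0.027,0.14,0],"yaw":-0.0467},{"offset":[0.027,0.14,0],"yaw":-0.0467},{"offset":[0,0,0],"yaw":0},{"offset":[0,0,0],"yaw":0}]'
python3 - <<'E'
from h import *
s,im,W=wristW();save('w3.png',im);np.savez('w3.npz',im=im,W=W,p=s['ee_pos'],r=s['eef_rot'])
R=cv2.Rodrigues(np.array(s['eef_rot']))[0]
print(s['ee_pos'],s['eef_rot'],s['q'],'long axis',np.degrees(np.arctan2(R[1,0],R[0,0])))
Z=W[...,2]
rect(W,big((Z>.165)&(Z<.185)&(np.hypot(W[...,0]-s['ee_pos'][0],W[...,1]-s['ee_pos'][1])<.075)),'block top')
for n,a,b in(('board',.040,.053),('fence',.059,.070),('pad',.012,.032)):
    m=(Z>a)&(Z<b)
    if m.any(): rect(W,big(m),n)
im,d=eyes.get_image('top')
for r in eyes.tip_of('top','seat')[:1]+eyes.tip_of('top','keeper_knob')[:1]: print(r)
E
```

```text
time: 6.55
ee_pos: [0.5108, 0.013, 0.139]
eef_rot: [-1.295, -2.857, 0.002]
ft_force: [0.9, -0.0, -1.1]
opening: 0.0486
gripper_force: 52.5
time: 7.35
ee_pos: [0.5433, 0.1796, 0.1392]
eef_rot: [-2.381, -2.047, 0.006]
ft_force: [0.2, 0.4, -1.0]
opening: 0.0486
gripper_force: 52.5
[0.54327486 0.17962826 0.13923258] [-2.38090526 -2.04663318  0.00646864] [ 1.81778624e-01  1.60676533e-01  1.73397946e+00 -4.28586150e-04
  1.25147018e+00  3.32624980e-01] long axis 81.36512390779029
block top 42098 rect [544.1 186.9] [107.1  76.3] 81.53 mean [545.  193.3] z 0.1718
board 47458 rect [557.7 205.2] [214.7 157.6] 81.0 mean [573.2 240.6] z 0.0453
fence 9049 rect [640.2 187.2] [216.5  15.2] 81.09 mean [642.  203.6] z 0.0631
pad 1485 rect [553.9 234.9] [11.4 56.4] 81.22 mean [554.  235.1] z 0.0233
{'point': [0.5451, 0.178, 0.0465], 'p': 0.98}
{'point': [0.5669, 0.2965, 0.0791], 'p': 0.43}
```

View pics/w3.png

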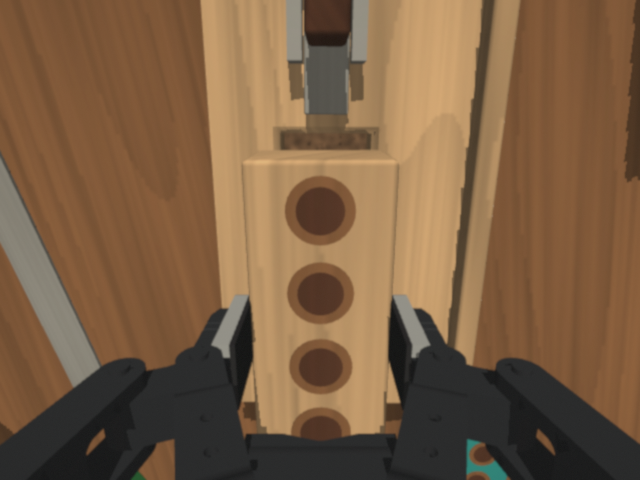

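The held block hangs over the recess, with the cork pad showing beyond its end at (325,138). The recess centre works out at (545.1,178.1) and the block at (543.4,180.4). I'll correct that and descend.

```bash
python3 -m creep '[{"offset":[0.009,-0.011,-0.1],"yaw":-0.0015},{"offset":[0,0,-0.16],"yaw":0},{"offset":[0,0,-0.16],"yaw":0},{"offset":[0,0,0],"yaw":0},{"offset":[0,0,0],"yaw":0}]'
python3 - <<'E'
from h import *
s,im,W=wristW();R=cv2.Rodrigues(np.array(s['eef_rot']))[0]
print(s['ee_pos'],s['ft_force'],np.degrees(np.arctan2(R[1,0],R[0,0])),np.array(s['ee_pos'])[:2]+[.0001,.0008]-[.5451,.1781])
E
```

```text
time: 8.05
ee_pos: [0.5464, 0.1767, 0.0578]
eef_rot: [-2.391, -2.037, 0.002]
ft_force: [0.2, 0.2, -0.9]
opening: 0.0487
gripper_force: 52.6
[0.54640038 0.17672377 0.05781154] [ 0.19125156  0.22871798 -0.92336493] 80.85524886161039 [ 0.00140038 -0.00057623]
```

```bash
python3 -m creep '[{"offset":[-0.006,0.003,-0.03],"yaw":0.001},{"offset":[0,0,-0.06],"yaw":0},{"offset":[0,0,-0.05],"yaw":0},{"offset":[0,0,0],"yaw":0}]'
```

```text
time: 8.5
ee_pos: [0.5438, 0.1778, 0.0277]
eef_rot: [-2.386, -2.041, 0.005]
ft_force: [0.0, -0.8, -2.1]
opening: 0.0487
gripper_force: 52.6
```

It went in with no sign of jamming. Releasing, then lifting and closing to press.

```bash
python3 -m creep '[{"offset":[0,0,0],"yaw":0},{"offset":[0,0,0],"yaw":0},{"offset":[0,0,0],"yaw":0},{"offset":[0,0,0],"yaw":0},{"offset":[0,0,0.2],"yaw":0},{"offset":[0,0,0.2],"yaw":0},{"offset":[0,0,0],"yaw":0}]' 1 50
python3 -m creep '[{"offset":[0,0,0],"yaw":0},{"offset":[0,0,0],"yaw":0},{"offset":[0,0,0],"yaw":0},{"offset":[0,0,0],"yaw":0},{"offset":[0,0,0],"yaw":0},{"offset":[0,0,0],"yaw":0}]' -1 20
python3 - <<'E'
from h import *
s,im,W=wristW();save('w4.png',im);Z=W[...,2];print(s['ee_pos'],s['opening'])
m=big((Z>.053)&(Z<.066)&(np.hypot(W[...,0]-.545,W[...,1]-.178)<.07));rect(W,m,'block')
A=np.c_[W[m][:,:2]-[.545,.178],np.ones(m.sum())];print('plane',np.linalg.lstsq(A,W[m][:,2],rcond=None)[0].round(4))
Y=W[...,1]
t=(abs(W[...,0]-s['ee_pos'][0])<.03)&(abs(Y-s['ee_pos'][1])<.03)&(Z>.068)
print('lowest finger z',np.sort(Z[t])[:40:8])
E
```

```text
time: 9.2
ee_pos: [0.5503, 0.179, 0.1168]
eef_rot: [2.383, 2.038, 0.016]
ft_force: [2.2, 0.3, 1.1]
opening: 0.0855
gripper_force: 0.0
time: 9.8
ee_pos: [0.5453, 0.178, 0.1093]
eef_rot: [-2.387, -2.041, 0.001]
ft_force: [0.1, -0.1, 0.2]
opening: -0.0001
gripper_force: 0.0
[0.5452824  0.17800445 0.10926973] -5.317624229072589e-05
block 14791 rect [544.7 184.5] [108.7  50.1] 81.28 mean [546.6 197.4] z 0.0593
plane [ 0.0006 -0.0012  0.0593]
lowest finger z [0.13159144 0.13221825 0.13264464 0.13301959 0.13312285]
```

View pics/w4.png

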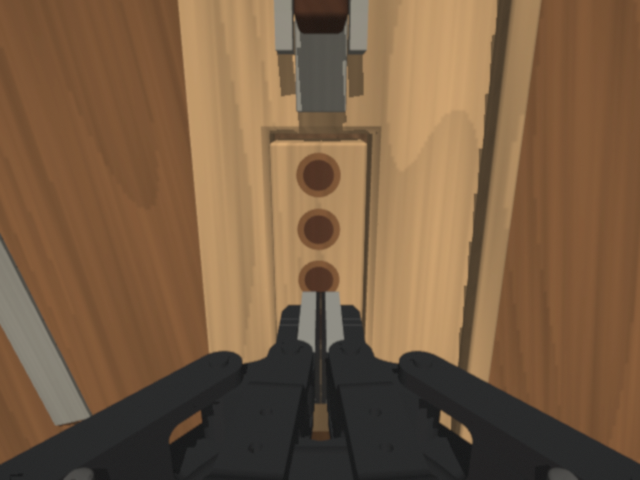

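The block stands level in the recess, its top at 59 mm and its end at (318,142), so it is 13–14 mm proud as expected. Pressing with shut fingers.

```bash
python3 -m creep '[{"offset":[0,0,-0.16],"yaw":0},{"offset":[0,0,-0.16],"yaw":0},{"offset":[0,0,0],"yaw":0},{"offset":[0,0,0],"yaw":0}]'
python3 -m creep '[{"offset":[0,0,-0.02],"yaw":0},{"offset":[0,0,-0.02],"yaw":0},{"offset":[0,0,0],"yaw":0}]'
python3 -m creep '[{"offset":[0,0,-0.015],"yaw":0},{"offset":[0,0,-0.015],"yaw":0},{"offset":[0,0,0],"yaw":0}]'
```

```text
time: 10.25
ee_pos: [0.5451, 0.178, 0.0456]
eef_rot: [-2.387, -2.041, 0.002]
ft_force: [0.5, 0.8, 0.4]
opening: 0.0003
gripper_force: 0.0
time: 10.55
ee_pos: [0.5467, 0.1782, 0.0389]
eef_rot: [2.387, 2.041, 0.004]
ft_force: [1.3, 0.7, 1.8]
opening: 0.0003
gripper_force: 1.0
time: 10.85
ee_pos: [0.5467, 0.1783, 0.0329]
eef_rot: [2.387, 2.041, 0.003]
ft_force: [1.6, 0.6, 3.1]
opening: -0.0
gripper_force: 1.5
```

```bash
python3 -m creep '[{"offset":[0,0,-0.015],"yaw":0},{"offset":[0,0,-0.01],"yaw":0},{"offset":[0,0,0],"yaw":0}]'
python3 -m creep '[{"offset":[0,0,-0.01],"yaw":0},{"offset":[0,0,-0.005],"yaw":0},{"offset":[0,0,0],"yaw":0}]'
python3 - <<'E'
from h import *
s,im,W=wristW();Z=W[...,2];print(s['ee_pos'],s['ft_force'])
m=big((Z>.04)&(Z<.066)&(np.hypot(W[...,0]-.547,W[...,1]-.19)<.02));
m=(abs((W[...,0]-.545)*.988-(W[...,1]-.178)*.153)<.02)&(Z>.04)&(Z<.062)&(W[...,1]>.195)&(W[...,1]<.23);rect(W,m,'block')
E
```

```text
time: 11.15
ee_pos: [0.5467, 0.1783, 0.0278]
eef_rot: [2.387, 2.041, 0.003]
ft_force: [2.7, 1.2, 3.8]
opening: 0.0
gripper_force: 1.8
time: 11.45
ee_pos: [0.5468, 0.1783, 0.0257]
eef_rot: [2.387, 2.041, 0.003]
ft_force: [-1.5, 0.1, 11.8]
opening: -0.0
gripper_force: 5.6
[0.54682913 0.17828284 0.02572169] [-1.51738262  0.08930105 11.84143864]
block 10542 rect [550.4 212.5] [35.  45.3] 89.98 mean [550.5 213.1] z 0.0455
```

Force rose to 12 N, and the block top is at 45.5 mm, against 45.3–46.9 mm for the board top. One more firm nudge, then up and over to behind the knob.

```bash
python3 -m creep '[{"offset":[0,0,-0.012],"yaw":0},{"offset":[0,0,0],"yaw":0}]'
python3 -m creep '[{"offset":[0,0,0.25],"yaw":0},{"offset":[0,0,0.25],"yaw":0},{"offset":[0.035,0.24,0],"yaw":0},{"offset":[0.035,0.24,0],"yaw":0},{"offset":[0.035,0.25,0],"yaw":0},{"offset":[0,0,0],"yaw":0},{"offset":[0,0,0],"yaw":0},{"offset":[0,0,0],"yaw":0}]'
python3 - <<'E'
from h import *
s=ctrl.read_state();im,d=eyes.get_image('top');W=world('top',d);Z=W[...,2]
save('top2.png',cv2.resize(im[150:280,120:320],(800,520)))
v,u=np.mgrid[:480,:640]
a=(W[...,0]-.5451)*.153+(W[...,1]-.1781)*.988;b=(W[...,0]-.5451)*.988-(W[...,1]-.1781)*.153
for n,m in(('block',(abs(b)<.02)&(abs(a)<.05)&(Z<.1)),('board+',(b>.035)&(b<.06)&(abs(a)<.05)&(Z<.1)),('board-',(b<-.035)&(b>-.055)&(abs(a)<.05)&(Z<.1))): print(n,m.sum(),np.percentile(Z[m],[25,50,75,95]).round(4))
print(s['ee_pos'],s['eef_rot'])
E
```

```text
time: 11.7
ee_pos: [0.5471, 0.1783, 0.0256]
eef_rot: [2.386, 2.041, 0.003]
ft_force: [-8.8, -1.8, 27.6]
opening: 0.0
gripper_force: 13.9
time: 12.5
ee_pos: [0.5658, 0.3227, 0.1206]
eef_rot: [-2.388, -2.041, 0.003]
ft_force: [-0.4, -0.2, -0.7]
opening: 0.0
gripper_force: 0.0
block 760 [0.0458 0.0471 0.0482 0.0498]
board+ 460 [0.0459 0.0471 0.0481 0.0496]
board- 393 [0.0459 0.047  0.0481 0.0498]
[0.56583544 0.32267385 0.1206093 ] [-2.38770941 -2.04135864  0.00304908]
```

View pics/top2.png

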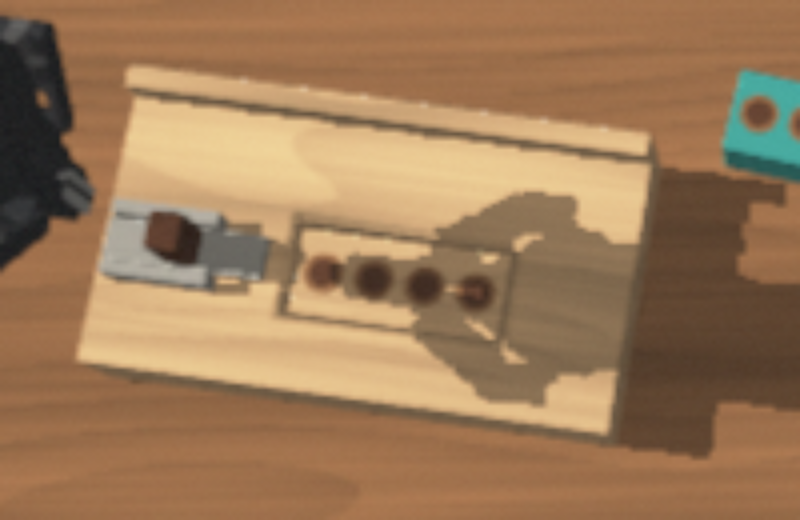

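The block is flush: its median height is 47.1 mm, the same as the board's. The tool is just beyond the knob at (172,235). I'll descend and push along −y of the board.

```bash
python3 -m creep '[{"offset":[0,0,-0.18],"yaw":0},{"offset":[0,0,-0.18],"yaw":0},{"offset":[0,0,0],"yaw":0},{"offset":[0,0,0],"yaw":0}]'
python3 -m creep '[{"offset":[-0.006,-0.04,0],"yaw":0},{"offset":[-0.006,-0.04,0],"yaw":0},{"offset":[-0.006,-0.04,0],"yaw":0},{"offset":[-0.006,-0.04,0],"yaw":0},{"offset":[0,0,0],"yaw":0}]'
```

```text
time: 12.95
ee_pos: [0.5661, 0.3223, 0.0492]
eef_rot: [-2.389, -2.04, 0.003]
ft_force: [-0.5, 1.2, 1.5]
opening: -0.0
gripper_force: 0.0
time: 13.45
ee_pos: [0.5619, 0.2902, 0.0501]
eef_rot: [2.388, 2.04, 0.0]
ft_force: [0.4, 0.4, -0.5]
opening: -0.0
gripper_force: 0.0
```

```bash
python3 -m creep '[{"offset":[-0.006,-0.04,0],"yaw":0},{"offset":[-0.004,-0.03,0],"yaw":0},{"offset":[0,0,0],"yaw":0}]'
python3 - <<'E'
from h import *
s,im,W=wristW();save('w5.png',im);Z=W[...,2];print(s['ee_pos'],s['ft_force'])
a=(W[...,0]-.5451)*.153+(W[...,1]-.1781)*.988;b=(W[...,0]-.5451)*.988-(W[...,1]-.1781)*.153
m=(abs(b)<.014)&(Z>.085)&(Z<.097)&(a<.13)
print('knob/top a',m.sum(),np.percentile(a[m],[1,50,99]) if m.any() else '')
m=(abs(b)<.010)&(Z>.050)&(Z<.062)&(a<.11)
print('bar a',m.sum(),np.percentile(a[m],[1,50,99]) if m.any() else '')
E
```

```text
time: 13.75
ee_pos: [0.5598, 0.2779, 0.0496]
eef_rot: [-2.387, -2.04, -0.003]
ft_force: [0.9, 5.0, 0.0]
opening: 0.0
gripper_force: 2.3
[0.55975935 0.27793606 0.04960301] [0.85024024 5.03096865 0.03541654]
knob/top a 1557 [0.07243766 0.10910802 0.11329075]
bar a 813 [0.03672938 0.10631286 0.10985378]
```

View pics/w5.png

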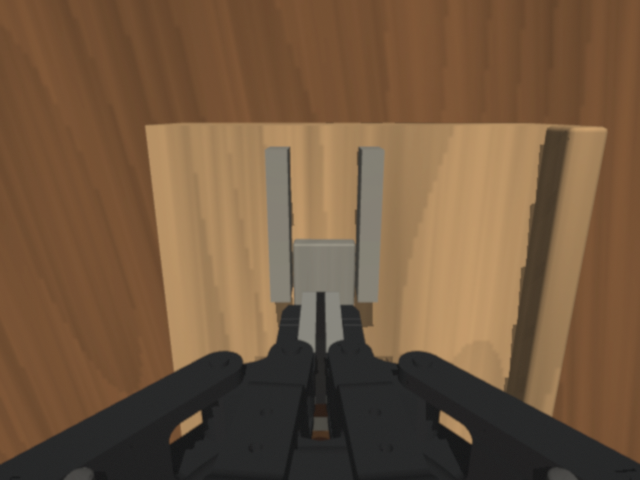

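The bar has slid in, with its rear end now at (325,240) inside the guides. Pushing on to the stop.

```bash
python3 -m creep '[{"offset":[-0.002,-0.015,0],"yaw":0},{"offset":[0,0,0],"yaw":0}]'
python3 -m creep '[{"offset":[-0.001,-0.008,0],"yaw":0},{"offset":[0,0,0],"yaw":0}]'
```

```text
time: 14.0
ee_pos: [0.5598, 0.2779, 0.0497]
eef_rot: [-2.385, -2.039, -0.009]
ft_force: [3.3, 15.5, -2.6]
opening: 0.0002
gripper_force: 7.5
time: 14.2
ee_pos: [0.5597, 0.2778, 0.0498]
eef_rot: [-2.384, -2.039, -0.012]
ft_force: [3.3, 20.0, -5.3]
opening: -0.0005
gripper_force: 10.2
```

At the stop: no further motion as the force rises to 20 N. Backing off, lifting clear and checking.

```bash
python3 -m creep '[{"offset":[0.012,0.08,0],"yaw":0},{"offset":[0.012,0.08,0],"yaw":0},{"offset":[0,0,0.2],"yaw":0},{"offset":[0,0,0.25],"yaw":0},{"offset":[0.03,0.2,0],"yaw":0},{"offset":[0.03,0.2,0],"yaw":0},{"offset":[0,0,0],"yaw":0},{"offset":[0,0,0],"yaw":0}]'
python3 - <<'E'
from h import *
im,d=eyes.get_image('top');W=world('top',d);Z=W[...,2]
save('top3.png',cv2.resize(im[150:280,120:320],(800,520)))
a=(W[...,0]-.5451)*.153+(W[...,1]-.1781)*.988;b=(W[...,0]-.5451)*.988-(W[...,1]-.1781)*.153
m=(abs(b)<.012)&(Z>.088)&(Z<.097)&(abs(a-.09)<.05);print('knob a',m.sum(),a[m].mean())
m=(abs(b)<.02)&(a>-.05)&(a<.02);print('block z',np.median(Z[m]))
E
```

```text
time: 15.0
ee_pos: [0.5752, 0.3855, 0.1383]
eef_rot: [2.386, 2.043, -0.004]
ft_force: [0.5, -0.9, -0.1]
opening: 0.0
gripper_force: 0.0
knob a 90 0.07813596942258012
block z 0.04702357318463279
```

View pics/top3.png

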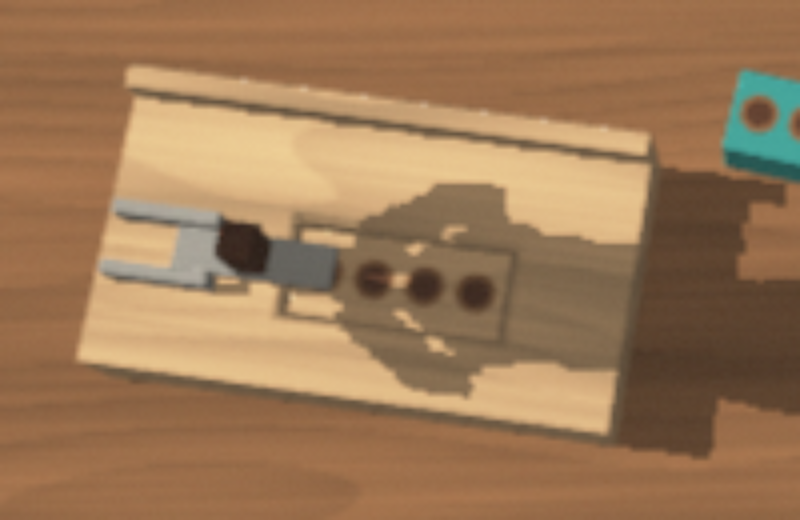

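The keeper covers the block's end at (325,268), the knob has travelled about 39 mm, the block is flush and the robot is clear.

```bash
python3 -c "
from station import job;print(job.hand_in())"
```

```text
the job is handed in; nothing more can be done
None
```

The forming block is pressed home flush in the recess, the keeper is against its stop (about 39 mm of travel by camera), and the job was handed in at about 15 s; the hand-in returned no verdict.

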